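# Hold the date gate open at its portion mark

### The job

Dates are to be served into the aluminium tray: see which of the dispenser's two chutes the tray stands under, take that side's black grip and pull its spring-return gate out towards you until the blue pointer is over the orange mark. Keep it there: finish still gripping the slide, holding it steady at the mark, and do not let go. Leave the other gate shut and everything else on the ledge where it stands.

Things in the scene. Friction and masses are not known exactly. Their poses are not given: they have to be found in the camera images.
- dispenser: the date dispenser, fixed: dark wood stand 310 mm wide, two steel canisters (100 mm across) side by side with a gate slide under each; the slides pull out towards the robot, brass chutes slope down on the far side. Origin under the middle of the stand on the ledge; +x points to the chutes, away from the robot, +y to the left gate as the robot sees it (gates at y = +75 and -75 mm), z up
- tray: small aluminium serving tray with a blue enamel floor, 100 x 120 x 16 mm, standing under the lip of one of the two chutes, beyond the dispenser: about 110 mm along its +x, at y about +75 mm (left gate) or -75 mm (right gate). Origin at the centre of its underside
- gate_left (a joint): the left (dispenser's +y) spring-return gate slide of the dispenser, in m: 0 shut, grows as it is pulled out level towards the robot (along the dispenser's -x), stop at 0.085. The spring pulls it shut: about 4 N at 0, plus 1 N for each further 10 mm (9 N at 0.050), friction 0.3 N; let go, it snaps shut
- grip_left (a point): top centre of the black upright grip on the left (dispenser's +y) slide: post 22 x 22 mm, 45 mm tall, sides along the dispenser's axes, on the slide's flat steel plate (40 mm wide); post top 153 mm, plate top 108 mm above the ledge. Shut, its axis is 77 mm in front of its canister's lid rim (lid knob reaches 250 mm high). Beside and before the post nothing rises above the plate within 100 mm
- pointer_left (a point): the blue pointer, a 5 mm wide bar on top of the left (dispenser's +y) slide that sticks out sideways level with the grip's centre (36 mm from it, on the side away from the other gate), 108 mm above the ledge; moves with the slide
- mark_left: the orange mark of the left (dispenser's +y) gate: a block 16 mm along the travel, 30 mm across, 14 mm tall, clipped to the aluminium rail beside the slide, fixed during a run, 25 to 50 mm nearer the robot than the shut pointer (differs by run and by gate). Origin at the centre of its underside, axes as the dispenser's; the pointer passes just over it
- gate_right (a joint): the right (dispenser's -y) spring-return gate slide of the dispenser, in m: 0 shut, grows as it is pulled out level towards the robot (along the dispenser's -x), stop at 0.085. The spring pulls it shut: about 4 N at 0, plus 1 N for each further 10 mm (9 N at 0.050), friction 0.3 N; let go, it snaps shut
- grip_right (a point): top centre of the black upright grip on the right (dispenser's -y) slide: post 22 x 22 mm, 45 mm tall, sides along the dispenser's axes, on the slide's flat steel plate (40 mm wide); post top 153 mm, plate top 108 mm above the ledge. Shut, its axis is 77 mm in front of its canister's lid rim (lid knob reaches 250 mm high). Beside and before the post nothing rises above the plate within 100 mm
- pointer_right (a point): the blue pointer, a 5 mm wide bar on top of the right (dispenser's -y) slide that sticks out sideways level with the grip's centre (36 mm from it, on the side away from the other gate), 108 mm above the ledge; moves with the slide
- mark_right: the orange mark of the right (dispenser's -y) gate: a block 16 mm along the travel, 30 mm across, 14 mm tall, clipped to the aluminium rail beside the slide, fixed during a run, 25 to 50 mm nearer the robot than the shut pointer (differs by run and by gate). Origin at the centre of its underside, axes as the dispenser's; the pointer passes just over it
- cup_1: green glass cup, 54 mm across, 55 mm tall, standing under the chute that has no tray; origin at the centre of its underside
- cup_2: green glass cup, 54 mm across, 55 mm tall, on the right of the ledge; origin at the centre of its underside
- cup_3: green glass cup, 54 mm across, 55 mm tall, on the right of the ledge; origin at the centre of its underside
- cup_4: green glass cup, 54 mm across, 55 mm tall, on the right of the ledge; origin at the centre of its underside
- dallah: matte grey coffee pot (dallah), 136 mm across the belly, 215 mm tall, on the right of the ledge; origin at the centre of its underside
- date_canister: spare steel date canister with clip-on lid, 106 mm across, 146 mm tall, on the left of the ledge; origin at the centre of its underside
- lid_organiser: spring clip on a wooden foot (130 x 70 mm) holding a flat upright silicone lid organiser, 112 mm tall, on the left of the ledge; origin at the centre of its underside
Not all that is in view belongs to the job. What is shaped like the cup_2 but pink is not meant.

How it is judged:
At the end, for the whole second after the job is handed in: The fingers hold the gate on the tray's side (over 2 N) with its pointer within 8 mm of the middle of its orange mark, at rest (under 10 mm/s); the other gate is shut (under 4 mm); tray, cups, dallah, spare canister and lid organiser are upright and within 20 mm of where they began (((y of tray in the frame of dispenser above 0.03 m and x of pointer_left in the frame of mark_left between -0.008 and 0.008 m and velocity of joint gate_left between -0.01 and 0.01 m/s and value of joint gate_right below 0.004 m and contact force between the fingers and gate_left above 2 N) or (y of tray in the frame of dispenser below -0.03 m and x of pointer_right in the frame of mark_right between -0.008 and 0.008 m and velocity of joint gate_right between -0.01 and 0.01 m/s and value of joint gate_left below 0.004 m and contact force between the fingers and gate_right above 2 N)) and distance of each of tray, cup_1, cup_2, cup_3, cup_4, dallah, date_canister, lid_organiser from where it was at the start of the episode below 0.02 m and angle between each of tray, cup_1, cup_2, cup_3, cup_4, dallah, date_canister, lid_organiser's own z axis and vertical below 0.3 rad); the arm keeps its last pose, push and grip.
It fails at once if the gate without the tray is pulled open by more than 10 mm ((y of tray in the frame of dispenser above 0 m and value of joint gate_right above 0.01 m) or (y of tray in the frame of dispenser below 0 m and value of joint gate_left above 0.01 m)).
It fails at once if the tray, a cup, the dallah, the spare canister or the lid organiser is shifted by more than 20 mm or tipped (distance of any of tray, cup_1, cup_2, cup_3, cup_4, dallah, date_canister, lid_organiser from where it was at the start of the episode above 0.02 m or angle between any of tray, cup_1, cup_2, cup_3, cup_4, dallah, date_canister, lid_organiser's own z axis and vertical above 0.3 rad).
It also fails if it takes over 32 s, if anything falls off the work surface, if the arm or the gripper's body presses on something with over 40 N, if the wrist force passes 120 N, or if a joint passes its speed limit or range.

### The arm

A 7-joint arm with a two-finger parallel gripper is mounted at the origin on the work surface. World frame = base frame: x ahead of the robot, y to its left, z up, the work surface at z = 0. Lengths are in m, angles in rad, forces in N, time in s.
With the tool pointing down it reaches from about 0.425 to 0.875 m from the base axis. Payload 9.9 kg.
Tool frame: the origin (TCP) lies at the very end of the fingers, on their centre line; the grasp point (between the pads) lies 19 mm behind it; z points along the fingers, x is the direction in which the jaws open and shut, and the axes are right-handed (so a half turn about z gives the same grasp; the last joint's range is limited). The gripper opens to 85 mm and grips with 20 to 120 N. Pads are 22 mm wide; open, the fingers measure 114 mm over their backs; the gripper's body (76 mm by 85 mm) begins 54 mm behind the grasp point. The pads swing forward as they close: fully open they stand 13 mm farther back than shut.
Start: joints at [-1.288, 0.576, 0.025, 1.437, -0.015, 1.129, -0.057], TCP at [0.242, 0.63, 0.231] pointing down, gripper open.
Joint ranges: [-2.76, 2.76], [-0.34, 2.15], [-1.52, 1.57], [0.19, 2.46], [-1.09, 4.23], [0.17, 1.99], [-2.82, 2.82]. Speed limits (rad/s): [2.22, 2.22, 3.01, 3.01, 3.14, 3.14, 3.14].

### API

Orientations are given as a unit quaternion [x, y, z, w].
In Python, from plant import robot gives the robot as it stands.
- The arm moves only by the tool apply_moves, never from a script. Its argument "steps" is a list of rows, each an object of numbers: "grip": the opening, from -1 (shut) to 1 (fully open), so that 0 is half open; "dx", "dy", "dz": the shift along the world's x, y, z in m; "ax", "ay", "az": the turn, a rotation vector about the world's x, y, z in rad. A call has 1 to 5 rows; each row is the pose to reach, as a shift and turn from the pose commanded when the call began; what a row does not reach only later rows make up. A row lasts 1/8 s, in which the tool goes at most 62.5 mm and 10.7 degrees, less where a joint would pass 70% of its speed; a pose out of reach is approached as far as the arm can. A call with a gripper value outside its range is refused whole. The fingers move at their own pace and stop on an object; the grip force is fixed at half the most. Time passes only in rows, so rows that repeat a pose let the fingers close. It gives the time, the measured TCP pose, the force and the opening at its end, in the units of the state.
- robot.state(): the state, without advancing time (a new reading comes with each control period).
- robot.capture(name): name is "scene" or "top" or "wrist"; returns a dict with "image" (420x560x3 uint8, red, green, blue), "depth" (420x560 float32, m along the optical axis (not along the pixel's ray), 0 where there is no reading), "K" (3x3 intrinsics, pixels), "dist" ([k1, k2, p1, p2, k3] as OpenCV has them; the pictures are not rectified), "extrinsics" (4x4, takes a point from world to camera coordinates). Camera axes: x right, y down, z forward; pixel columns grow to the right and rows downward; lengths in m; the calibration is good to about 2 mm. A picture is of the moment at which its call begins.
- robot.finish_job(): hands the job in, once; it reports no verdict.
The state is a dict: "time_s": time; "joint_pos": joint angles; "dq": joint speeds; "joint_efforts": joint torques, N m; "position": TCP position; "ee_rot": TCP orientation; "wrist_force": force on the tool from outside, world axes, zero at the start; "moment": the same for the moment, N m; "finger_gap": finger opening in m.
Only numpy, scipy, OpenCV 4.12 (cv2) and the standard library are available. Lean on these libraries where they do the work, as an engineer would, in place of code of your own. Each camera call takes 0.05 s, during which the arm holds its last target.

## Working session

There is one attempt and no reset: what is moved stays moved. The work goes in short steps, Python scripts to look and compute and a tool call to move; the robot and the scene stay as the last step left them, time stands still between calls to the robot, and variables do not carry over. Pictures are saved under pics/ and viewed, and the job is handed in when it is done.

Besides the shell and the picture viewer there is one more tool, called after "Emit:" as name(argument=value, ...) on one line, values as JSON. apply_moves: Moves the arm, as the interface text tells. Its arguments: {"type":"object","properties":{"steps":{"type":"array"}},"required":["steps"]}

```bash
mkdir -p pics
cat > h.py <<'E'
import numpy as np,cv2,pickle
from plant import robot
def cap(n,tag):
    c=robot.capture(n); pickle.dump(c,open(f'pics/{tag}.pkl','wb'))
    cv2.imwrite(f'pics/{tag}.png',c['image'][:,:,::-1]); return c
def load(tag): return pickle.load(open(f'pics/{tag}.pkl','rb'))
def ray(c,uv):
    p=cv2.undistortPoints(np.array([[uv]],float),np.array(c['K']),np.array(c['dist']))[0,0]
    E=np.array(c['extrinsics']);R=E[:3,:3];t=E[:3,3]
    return -R.T@t, R.T@np.array([p[0],p[1],1.])
def onz(c,uv,z):
    o,d=ray(c,uv); return o+d*(z-o[2])/d[2]
def dep(c,uv):
    o,d=ray(c,uv); return o+d*c['depth'][int(round(uv[1])),int(round(uv[0]))]
E
python3 - <<'E'
from h import *
for n in ['scene','top','wrist']: 
    c=cap(n,n+'0'); E=np.array(c['extrinsics']); print(n,-E[:3,:3].T@E[:3,3],E[2,:3])
s=robot.state(); print(s['time_s'],s['position'],s['ee_rot'],s['finger_gap'])
E
```

```text
scene [1.19730657 0.6992597  1.02446183] [-0.4849939  -0.54439314 -0.68440999]
top [0.45431622 0.00724152 1.46141917] [ 0.08208793 -0.01512494 -0.99651032]
wrist [0.17744369 0.65529833 0.37314675] [ 0.25499373 -0.09972806 -0.96178611]
0.15 [0.24192773 0.62982054 0.23064847] [ 8.24181683e-01  5.66325150e-01 -4.91148122e-04  3.69100669e-04] 0.08531075835022081
```

View pics/scene0.png

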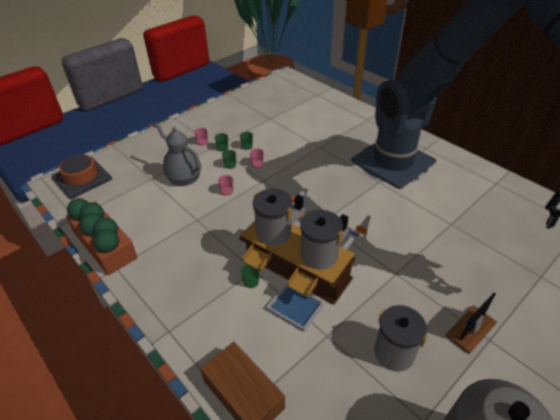

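View pics/top0.png

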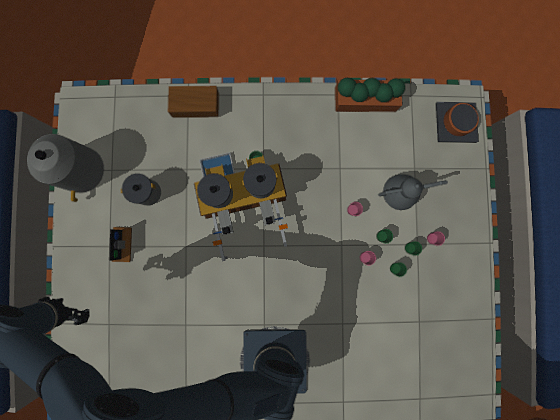

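View pics/wrist0.png

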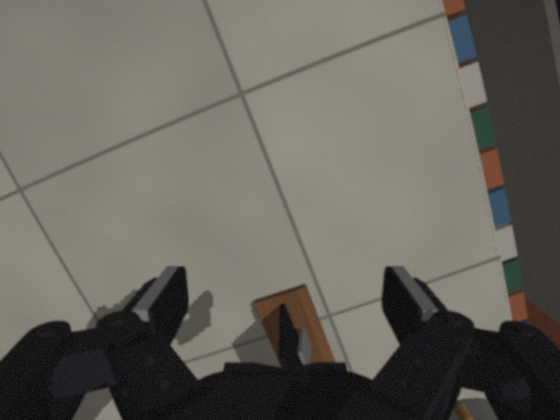

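Run:
```python
from h import *
a=cv2.imread('pics/top0.png')[140:265,180:310]; b=cv2.imread('pics/scene0.png')[170:335,225:390]
cv2.imwrite('pics/tc.png',cv2.resize(a,None,fx=4.6,fy=4.6,interpolation=2)); cv2.imwrite('pics/sc.png',cv2.resize(b,None,fx=3.6,fy=3.6,interpolation=2))
```

```text
(no output)
```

View pics/tc.png

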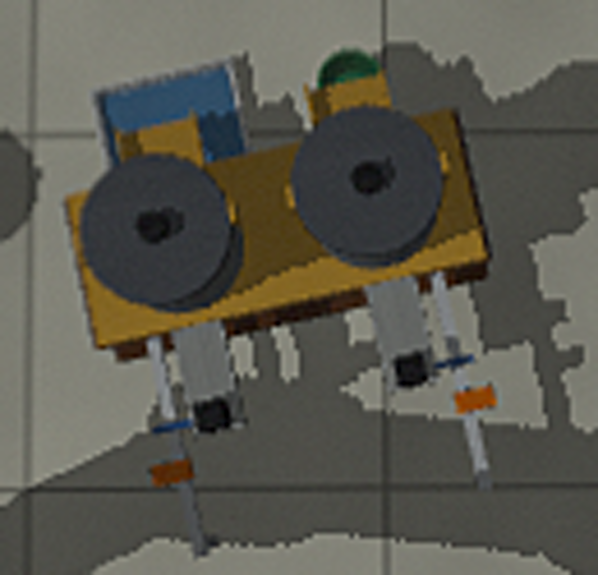

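View pics/sc.png

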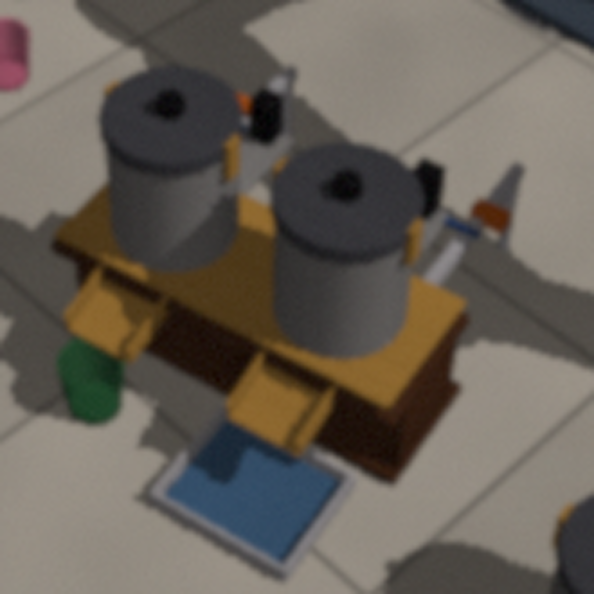

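Run:
```python
from h import *
c=load('top0')
f=lambda x,y:(180+(x+.5)/4.6-.5,140+(y+.5)/4.6-.5)
P={}
for n,p,z in [('gl',(212,410),.153),('gr',(410,366),.153),('pl',(170,427),.108),('ml',(171,471),.10),('pr',(454,360),.108),('mr',(474,399),.1),('kl',(153,226),.25),('kr',(368,178),.25)]:
    P[n]=onz(c,f(*p),z); print(n,P[n].round(4))
for a,b in [('gl','gr'),('pl','pr'),('kl','kr')]:
    d=P[a]-P[b]; print(a,np.degrees(np.arctan2(-d[0],d[1])),np.linalg.norm(d))
print(robot.state()['joint_pos'])
w=robot.capture;
```

```text
gl [0.4858 0.1615 0.153 ]
gr [0.5169 0.017  0.153 ]
pl [0.4742 0.1985 0.108 ]
ml [0.4411 0.1988 0.1   ]
pr [ 0.5233 -0.0159  0.108 ]
mr [ 0.494 -0.031  0.1  ]
kl [0.6087 0.1906 0.25  ]
kr [0.6407 0.0441 0.25  ]
gl 12.14423137835411 0.14780365059510153
pl 12.88802610841976 0.21995457722943262
kl 12.299354628440874 0.1499354334469352
[-1.28782232  0.57635618  0.02483578  1.43765937 -0.01499932  1.12899012
 -0.05648638]
```

Emit:
apply_moves(steps=[{"grip": 1,"dx": 0.024,"dy": -0.05,"dz": 0.008,"az": -0.1},{"grip": 1,"dx": 0.048,"dy": -0.1,"dz": 0.016,"az": -0.2},{"grip": 1,"dx": 0.072,"dy": -0.15,"dz": 0.024,"az": -0.3},{"grip": 1,"dx": 0.096,"dy": -0.2,"dz": 0.032,"az": -0.4},{"grip": 1,"dx": 0.12,"dy": -0.25,"dz": 0.04,"az": -0.5}])

```text
schema error: expected keys grip, dx, dy, dz, ax, ay, az
```

Emit:
apply_moves(steps=[{"grip": 1,"dx": 0.02,"dy": -0.05,"az": -0.1},{"grip": 1,"dx": 0.04,"dy": -0.1,"az": -0.2},{"grip": 1,"dx": 0.06,"dy": -0.15,"az": -0.3},{"grip": 1,"dx": 0.08,"dy": -0.2,"az": -0.4},{"grip": 1,"dx": 0.1,"dy": -0.22,"az": -0.49}])

```text
schema error: expected keys grip, dx, dy, dz, ax, ay, az
```

Emit:
apply_moves(steps=[{"grip": 1},{"grip": 1}])

```text
schema error: expected keys grip, dx, dy, dz, ax, ay, az
```

Run:
```python
from h import *
c=cap('wrist','wrist1')
s=robot.state(); print(s['time_s'],s['position'],s['ee_rot'],s['finger_gap'],s['joint_pos'],s['wrist_force'])
```

```text
0.2 [0.24200634 0.62987323 0.23077427] [ 8.24198536e-01  5.66300756e-01 -3.72300022e-04  2.98885369e-04] 0.08529183618791067 [-1.28778209  0.57623004  0.02488423  1.43754638 -0.01498581  1.12895598
 -0.05647213] [0.23839377 0.35875793 0.92566382]
```

View pics/wrist1.png

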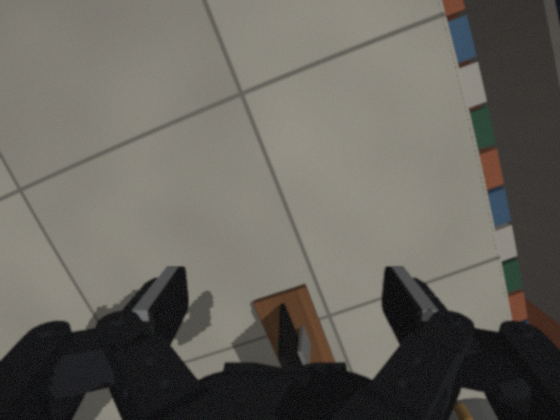

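Emit:
apply_moves(steps=[{"grip": 1,"dx": 0.024,"dy": -0.05,"dz": 0.008,"ax": 0,"ay": 0,"az": -0.1},{"grip": 1,"dx": 0.048,"dy": -0.1,"dz": 0.016,"ax": 0,"ay": 0,"az": -0.2},{"grip": 1,"dx": 0.072,"dy": -0.15,"dz": 0.024,"ax": 0,"ay": 0,"az": -0.3},{"grip": 1,"dx": 0.096,"dy": -0.2,"dz": 0.032,"ax": 0,"ay": 0,"az": -0.4},{"grip": 1,"dx": 0.12,"dy": -0.25,"dz": 0.04,"ax": 0,"ay": 0,"az": -0.5}])

```text
time_s: 0.82
position: [0.3626, 0.3784, 0.2716]
ee_rot: [0.939, 0.343, 0.0, -0.0]
wrist_force: [0.0, 0.9, -0.2]
finger_gap: 0.0854
```

Emit:
apply_moves(steps=[{"grip": 1,"dx": 0.02,"dy": -0.05,"dz": 0,"ax": 0,"ay": 0,"az": -0.1},{"grip": 1,"dx": 0.04,"dy": -0.1,"dz": 0,"ax": 0,"ay": 0,"az": -0.2},{"grip": 1,"dx": 0.06,"dy": -0.15,"dz": 0,"ax": 0,"ay": 0,"az": -0.3},{"grip": 1,"dx": 0.08,"dy": -0.2,"dz": 0,"ax": 0,"ay": 0,"az": -0.4},{"grip": 1,"dx": 0.1,"dy": -0.22,"dz": 0,"ax": 0,"ay": 0,"az": -0.49}])

```text
time_s: 1.45
position: [0.4625, 0.1568, 0.2717]
ee_rot: [0.995, 0.103, 0.0, 0.0]
wrist_force: [-0.6, 0.4, 0.2]
finger_gap: 0.0854
```

Emit:
apply_moves(steps=[{"grip": 1,"dx": 0,"dy": 0,"dz": 0,"ax": 0,"ay": 0,"az": 0},{"grip": 1,"dx": 0,"dy": 0,"dz": 0,"ax": 0,"ay": 0,"az": 0}])

```text
time_s: 1.7
position: [0.4616, 0.1608, 0.2711]
ee_rot: [0.994, 0.108, -0.0, -0.0]
wrist_force: [-0.3, -0.1, -0.1]
finger_gap: 0.0855
```

Run:
```python
from h import *
c=cap('wrist','wrist2')
s=robot.state(); print(s['time_s'],s['position'],s['ee_rot'],s['finger_gap'],s['joint_pos'],s['wrist_force'])
```

```text
1.75 [0.46143218 0.16111452 0.27110935] [ 9.94147848e-01  1.08027458e-01 -3.09941082e-04 -1.70815241e-04] 0.08569495868488981 [-0.72554873  0.27667193  0.38672074  1.8612517  -0.12124581  1.0269691
 -0.07269186] [-0.06500267 -0.40355165 -1.24217768]
```

View pics/wrist2.png

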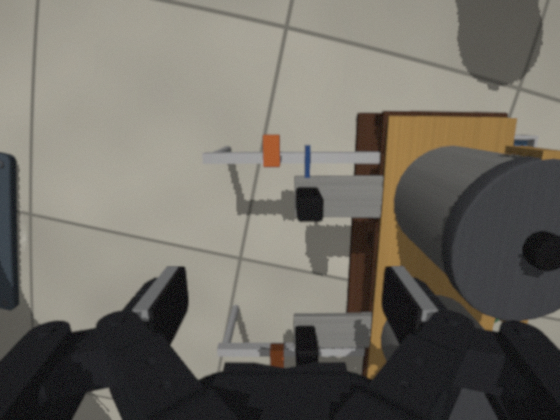

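```bash
cat >> h.py <<'E'
def meas(c,roi=(60,120,360,250)):
    x0,y0,x1,y1=roi
    im=c['image'][y0:y1,x0:x1]; h=cv2.cvtColor(im,cv2.COLOR_RGB2HSV)
    out={}
    for n,lo,hi in [('blue',(105,120,30),(130,255,255)),('orange',(5,170,120),(18,255,255))]:
        m=cv2.inRange(h,lo,hi); k,l,st,ce=cv2.connectedComponentsWithStats(m)
        i=1+np.argmax(st[1:,4]); p=ce[i]+[x0,y0]
        out[n]=(p.round(1),st[i][:4]+[x0,y0,0,0],st[i][4])
    return out
E
python3 - <<'E'
from h import *
c=load('wrist2'); 
m=meas(c); print(m)
b=c['image'][125:235,190:395][:,:,::-1]; cv2.imwrite('pics/w2c.png',cv2.resize(b,None,fx=3.9,fy=3.9,interpolation=2))
P=onz(c,m['blue'][0],.108);M=onz(c,m['orange'][0],.1);print(P,M,dep(c,m['blue'][0]),dep(c,m['orange'][0]),dep(c,(309,204)))
# rail yaw edges
a=onz(c,(205,158),.095);d=onz(c,(378,158),.095); print(np.degrees(np.arctan2(*(d-a)[1::-1])))
E
```

```text
{'blue': (array([307. , 161.2]), array([306, 147,   3,  30]), np.int32(88)), 'orange': (array([270.9, 150.3]), array([264, 136,  15,  30]), np.int32(410))}
[0.47497078 0.1968968  0.108     ] [0.44024152 0.19872737 0.1       ] [0.47501026 0.19685074 0.10756427] [0.44033571 0.19913638 0.10420837] [0.48039526 0.16843293 0.1540252 ]
12.391554217653063
```

View pics/w2c.png

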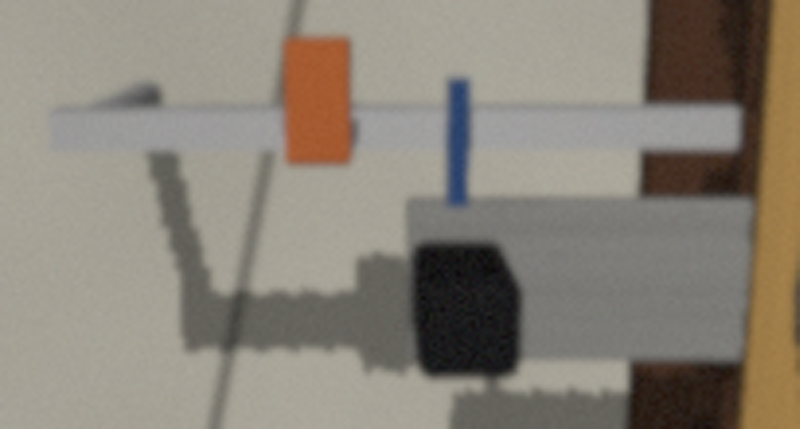

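Run:
```python
from h import *
c=load('wrist2'); pts=[]
for v in range(180,228):
  for u in range(285,335):
    p=dep(c,(u,v))
    if .147<p[2]<.16 : pts.append(p)
p=np.array(pts); u=np.array([.977,.213]);w=np.array([-.213,.977])
a=p[:,:2]@u;b=p[:,:2]@w
print(len(p),a.min(),a.max(),b.min(),b.max(),np.percentile(a,[2,98]),np.percentile(b,[2,98]))
ca=np.percentile(a,[1,99]).mean();cb=np.percentile(b,[1,99]).mean(); print(ca,cb,ca*u+cb*w)
P=np.array([.47497,.1969]);M=np.array([.4403,.1991])
print('ptr',P@u,P@w,'mark',M@u,M@w)
r,_=cv2.minAreaRect(p[:,:2].astype(np.float32))[:2],0;print(cv2.minAreaRect((p[:,:2]*1000).astype(np.float32)))
s=robot.state();print(s['position'],s['position'][:2]@u,s['position'][:2]@w)
```

```text
692 0.49556264280570417 0.5172954099342231 0.04652940318663106 0.0686747270291233 [0.49567753 0.51634111] [0.04679425 0.06838178]
0.5062653597091037 0.057543256792261445 [0.48236454 0.16405428]
ptr 0.50598539 0.09120268999999999 mark 0.47258140000000004 0.10073679999999999
((482.5919494628906, 164.12368774414062), (21.689624786376953, 22.105276107788086), 12.8223295211792)
[0.46143218 0.16111452 0.27110935] 0.48513662997577917 0.059123831966447646
```

Emit:
apply_moves(steps=[{"grip": 1,"dx": 0.021,"dy": 0.003,"dz": 0,"ax": 0,"ay": 0,"az": 0},{"grip": 1,"dx": 0.021,"dy": 0.003,"dz": -0.04,"ax": 0,"ay": 0,"az": 0},{"grip": 1,"dx": 0.021,"dy": 0.003,"dz": -0.08,"ax": 0,"ay": 0,"az": 0},{"grip": 1,"dx": 0.021,"dy": 0.003,"dz": -0.095,"ax": 0,"ay": 0,"az": 0},{"grip": 1,"dx": 0.021,"dy": 0.003,"dz": -0.095,"ax": 0,"ay": 0,"az": 0}])

```text
time_s: 2.38
position: [0.4826, 0.1636, 0.176]
ee_rot: [0.994, 0.107, -0.001, 0.0]
wrist_force: [-0.0, -0.3, 1.0]
finger_gap: 0.0854
```

Run:
```python
from h import *
c=cap('wrist','wrist3')
s=robot.state(); print(s['time_s'],s['position'],s['ee_rot'],s['finger_gap'],s['wrist_force'])
```

```text
2.425 [0.48326997 0.16358473 0.17695335] [ 9.94235917e-01  1.07214324e-01  1.55331026e-04 -8.24325577e-05] 0.08549113028656331 [0.15752064 0.24335828 0.2884917 ]
```

View pics/wrist3.png

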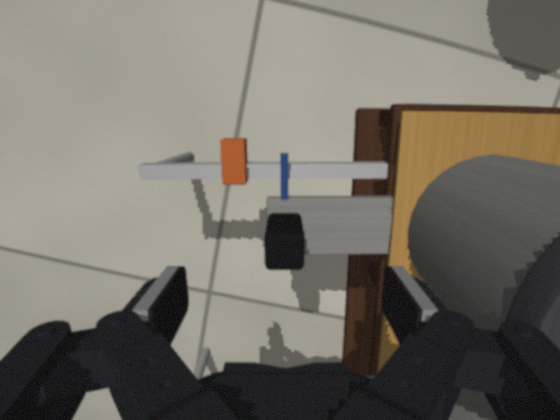

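Emit:
apply_moves(steps=[{"grip": 1,"dx": 0,"dy": 0,"dz": -0.03,"ax": 0,"ay": 0,"az": 0},{"grip": 1,"dx": 0,"dy": 0,"dz": -0.055,"ax": 0,"ay": 0,"az": 0},{"grip": 1,"dx": 0,"dy": 0,"dz": -0.058,"ax": 0,"ay": 0,"az": 0},{"grip": 1,"dx": 0,"dy": 0,"dz": -0.058,"ax": 0,"ay": 0,"az": 0}])

```text
time_s: 2.92
position: [0.4838, 0.1634, 0.1195]
ee_rot: [0.994, 0.107, 0.001, -0.0]
wrist_force: [0.0, -0.5, 0.5]
finger_gap: 0.0856
```

Run:
```python
from h import *
u=np.array([.977,.213])
for t in ['wrist3','wrist4']:
    c=load(t) if t=='wrist3' else cap('wrist',t)
    m=meas(c); P=onz(c,m['blue'][0],.108);M=onz(c,m['orange'][0],.104);print(m,P,M,(P-M)[:2]@u)
s=robot.state(); print(s['time_s'],s['position'],s['ee_rot'],s['finger_gap'],s['wrist_force'])
```

```text
{'blue': (array([284. , 176.4]), array([282, 155,   6,  44]), np.int32(220)), 'orange': (array([233.6, 160.7]), array([222, 139,  24,  44]), np.int32(946))} [0.47514448 0.19703504 0.108     ] [0.44115358 0.19945612 0.104     ] 0.03269342317350821
{'blue': (array([281.1, 194.2]), array([277, 165,   9,  60]), np.int32(450)), 'orange': (array([213.3, 173.7]), array([197, 145,  33,  59]), np.int32(1760))} [0.47516245 0.1975896  0.108     ] [0.4411708  0.19969089 0.104     ] 0.03276226915732203
2.975 [0.48391835 0.16337934 0.11964856] [ 9.94280905e-01  1.06791679e-01  9.53292826e-04 -3.33030253e-04] 0.08546497165055945 [-0.05672941  0.49196548 -0.23313002]
```

View pics/wrist4.png

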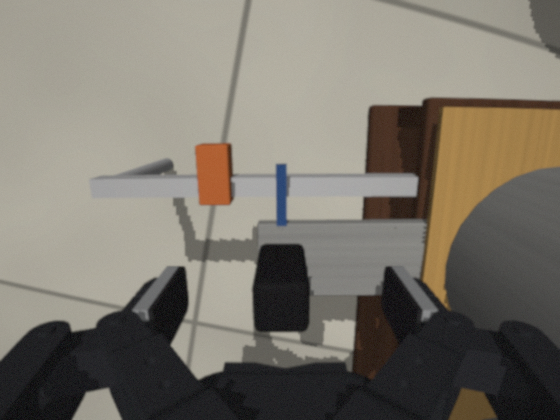

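The fingers straddle the left post, which sits at about (281, 287). The pointer is at (281, 194) and the mark at (213, 174), 32.8 mm apart along the travel. Next I close the fingers.

Emit:
apply_moves(steps=[{"grip": -1,"dx": 0,"dy": 0,"dz": 0,"ax": 0,"ay": 0,"az": 0},{"grip": -1,"dx": 0,"dy": 0,"dz": 0,"ax": 0,"ay": 0,"az": 0},{"grip": -1,"dx": 0,"dy": 0,"dz": 0,"ax": 0,"ay": 0,"az": 0},{"grip": -1,"dx": 0,"dy": 0,"dz": 0,"ax": 0,"ay": 0,"az": 0},{"grip": -1,"dx": 0,"dy": 0,"dz": 0,"ax": 0,"ay": 0,"az": 0}])

```text
time_s: 3.6
position: [0.4824, 0.163, 0.1186]
ee_rot: [0.994, 0.107, -0.001, -0.0]
wrist_force: [-3.6, -1.0, 7.4]
finger_gap: 0.0214
```

Emit:
apply_moves(steps=[{"grip": -1,"dx": 0,"dy": 0,"dz": 0,"ax": 0,"ay": 0,"az": 0},{"grip": -1,"dx": 0,"dy": 0,"dz": 0,"ax": 0,"ay": 0,"az": 0},{"grip": -1,"dx": 0,"dy": 0,"dz": 0,"ax": 0,"ay": 0,"az": 0}])

```text
time_s: 3.98
position: [0.4824, 0.163, 0.1186]
ee_rot: [0.994, 0.107, -0.001, -0.0]
wrist_force: [-3.9, 0.1, 7.7]
finger_gap: 0.0216
```

Run:
```python
from h import *
u=np.array([.977,.213])
c=cap('wrist','wrist5')
m=meas(c); P=onz(c,m['blue'][0],.108);M=onz(c,m['orange'][0],.104);print(m,P,M,(P-M)[:2]@u)
s=robot.state(); print(s['time_s'],s['position'],s['ee_rot'],s['finger_gap'],s['wrist_force'])
```

```text
{'blue': (array([284.3, 194.7]), array([280, 166,   9,  60]), np.int32(451)), 'orange': (array([216.3, 173.8]), array([200, 144,  33,  60]), np.int32(1786))} [0.47516547 0.19748705 0.108     ] [0.44124838 0.19970707 0.104     ] 0.03266412643354469
4.025 [0.48239406 0.16298516 0.11855346] [ 9.94259205e-01  1.06996754e-01 -5.72626854e-04 -2.62268602e-05] 0.02130708749874011 [-3.70735841 -0.88047578  7.96197112]
```

View pics/wrist5.png

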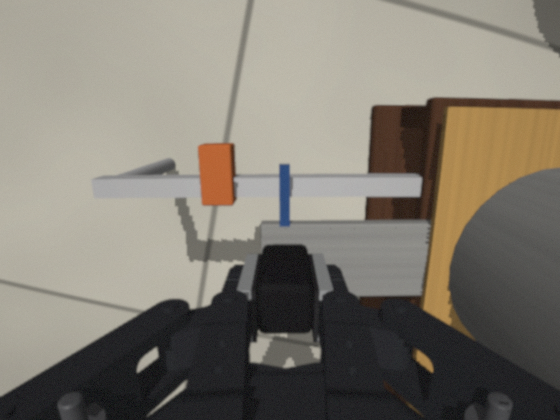

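The post is held at a 21 mm opening and the gate is still shut. Now I pull 33 mm along the dispenser's -x.

Emit:
apply_moves(steps=[{"grip": -1,"dx": -0.006,"dy": -0.0013,"dz": 0,"ax": 0,"ay": 0,"az": 0},{"grip": -1,"dx": -0.013,"dy": -0.0028,"dz": 0,"ax": 0,"ay": 0,"az": 0},{"grip": -1,"dx": -0.02,"dy": -0.0044,"dz": 0,"ax": 0,"ay": 0,"az": 0},{"grip": -1,"dx": -0.027,"dy": -0.006,"dz": 0,"ax": 0,"ay": 0,"az": 0},{"grip": -1,"dx": -0.032,"dy": -0.007,"dz": 0,"ax": 0,"ay": 0,"az": 0}])

```text
time_s: 4.65
position: [0.4524, 0.1563, 0.1186]
ee_rot: [0.994, 0.107, 0.002, -0.0]
wrist_force: [7.5, -0.3, -2.9]
finger_gap: 0.0213
```

Emit:
apply_moves(steps=[{"grip": -1,"dx": 0,"dy": 0,"dz": 0,"ax": 0,"ay": 0,"az": 0},{"grip": -1,"dx": 0,"dy": 0,"dz": 0,"ax": 0,"ay": 0,"az": 0},{"grip": -1,"dx": 0,"dy": 0,"dz": 0,"ax": 0,"ay": 0,"az": 0}])

```text
time_s: 5.03
position: [0.4525, 0.1563, 0.1186]
ee_rot: [0.994, 0.107, 0.002, -0.0]
wrist_force: [6.5, 0.6, -1.6]
finger_gap: 0.0214
```

Run:
```python
from h import *
u=np.array([.977,.213])
c=cap('wrist','wrist6')
m=meas(c); P=onz(c,m['blue'][0],.108);M=onz(c,m['orange'][0],.104);print(m,P,M,(P-M)[:2]@u)
M0=np.array([.4412,.1997]); print('vs earlier mark',(P[:2]-M0)@u)
cap('top','top6');cap('scene','scene6')
s=robot.state(); print(s['time_s'],s['position'],s['ee_rot'],s['finger_gap'],s['wrist_force'])
```

```text
{'blue': (array([284.3, 194.7]), array([281, 166,   8,  59]), np.int32(451)), 'orange': (array([274.9, 169. ]), array([263, 144,  31,  60]), np.int32(1189))} [0.44536827 0.19084624 0.108     ] [0.43851574 0.20128742 0.104     ] 0.004470948352535301
vs earlier mark 0.002186543607904331
5.175 [0.45259484 0.15637367 0.11864116] [ 9.94269272e-01  1.06892864e-01  1.58634468e-03 -1.14438446e-04] 0.021374849145003427 [ 6.42007676  0.30773121 -1.96514703]
```

View pics/wrist6.png

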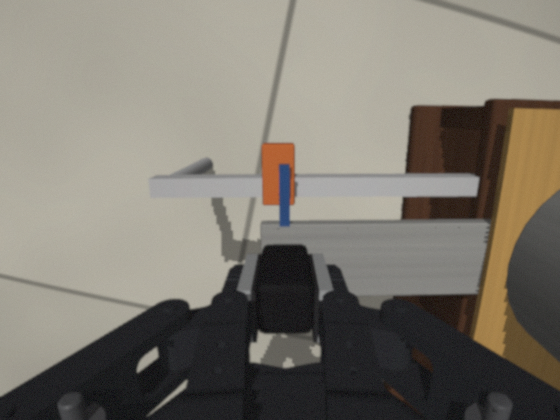

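The pointer is at column 284 and the mark spans columns 263–294, so its middle is about 278.5. I'm still about 2.3 mm short and will pull slightly further.

Emit:
apply_moves(steps=[{"grip": -1,"dx": -0.0024,"dy": -0.0005,"dz": 0,"ax": 0,"ay": 0,"az": 0},{"grip": -1,"dx": -0.0024,"dy": -0.0005,"dz": 0,"ax": 0,"ay": 0,"az": 0},{"grip": -1,"dx": -0.0024,"dy": -0.0005,"dz": 0,"ax": 0,"ay": 0,"az": 0},{"grip": -1,"dx": -0.0024,"dy": -0.0005,"dz": 0,"ax": 0,"ay": 0,"az": 0}])

```text
time_s: 5.68
position: [0.4503, 0.1559, 0.1187]
ee_rot: [0.994, 0.107, 0.002, -0.0]
wrist_force: [7.0, -0.2, -2.0]
finger_gap: 0.0212
```

Run:
```python
from h import *
u=np.array([.977,.213])
c=cap('wrist','wrist7')
m=meas(c); P=onz(c,m['blue'][0],.108);print(m,P)
M0=np.array([.4412,.1997]); print('vs earlier mark',(P[:2]-M0)@u)
s=robot.state(); print(s['time_s'],s['position'],s['finger_gap'],s['wrist_force'],np.abs(s['dq']).max())
cap('top','top7');cap('scene','scene7')
t0=cv2.imread('pics/top0.png')[70:290,20:500];t7=cv2.imread('pics/top7.png')[70:290,20:500]
cv2.imwrite('pics/cmp.png',cv2.resize(np.vstack([t0,t7]),None,fx=1.35,fy=1.35))
w=c['image'][100:330,130:450][:,:,::-1];cv2.imwrite('pics/w7c.png',cv2.resize(w,None,fx=2.4,fy=2.4))
```

```text
{'blue': (array([284.3, 195.1]), array([281, 166,   8,  59]), np.int32(445)), 'orange': (array([282. , 168.9]), array([268, 144,  30,  60]), np.int32(1177))} [0.44311257 0.19014504 0.108     ]
vs earlier mark -0.00016662915484977
5.725 [0.45026812 0.15584963 0.1186381 ] 0.02164214398474846 [ 6.28757258  0.30372761 -1.84551927] 0.0007296900189346884
```

View pics/w7c.png

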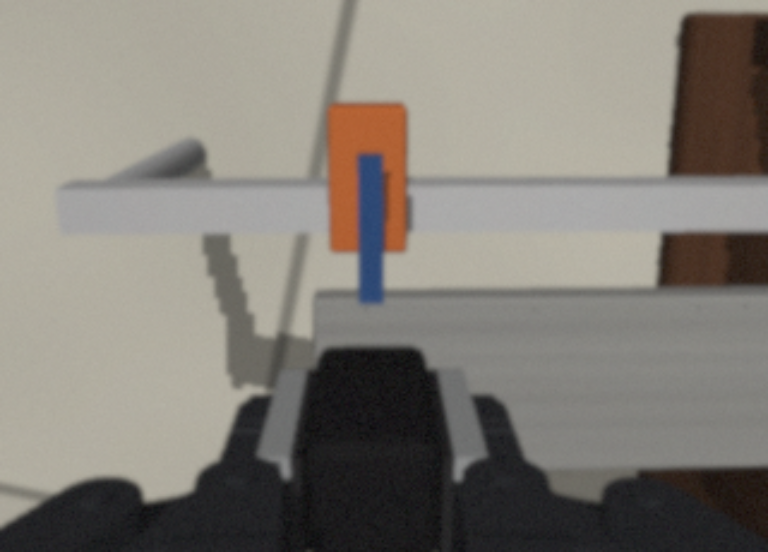

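View pics/cmp.png

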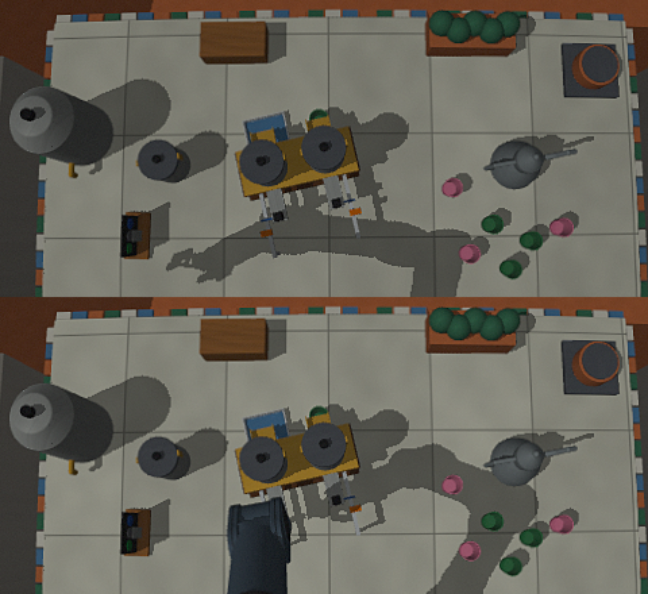

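View pics/scene7.png

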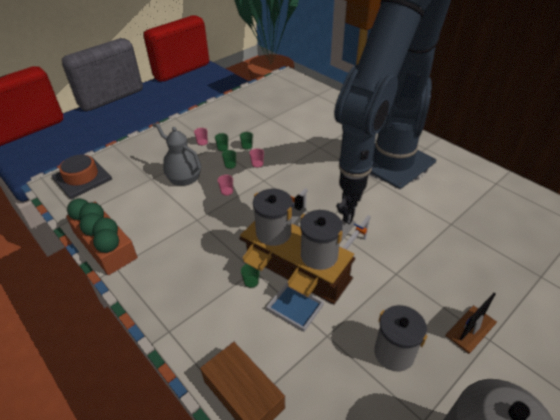

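The pointer (crop column 371) is within 1 mm of the mark's middle (crop column 367). Nothing else has moved, and the right gate looks shut. The arm is at rest, so I'm handing in.

Run:
```python
from plant import robot
print(robot.finish_job()); s=robot.state(); print(s['time_s'],s['position'],s['finger_gap'])
```

```text
the job is handed in; nothing more can be done
None
the job is handed in; nothing more can be done
```

The left gate is held open at its orange mark, with the gripper still closed on its grip. The tray stands under the left (+y) chute. I gripped the left black post front to back, so one finger bears directly against the spring. I pulled 33 mm, then 2.4 mm more after looking again, because the arm had stopped about 2 mm short.

Last checks before handing in:
- **Pointer:** it was 0.2 mm from the mark's middle as measured earlier with the mark unobstructed, and about 1 mm off by eye in the enlarged picture. The limit is 8 mm.
- **Hold:** finger opening was 21.6 mm on the 22 mm post, the wrist force was about 6 N and the arm was at rest. The finger contact force itself isn't reported, so I didn't measure it.
- **Everything else:** by eye in the before and after pictures, the right gate is shut and the tray, cups, dallah, spare canister and lid organiser have not visibly moved.
- **Time:** about 5.8 s of the 32 s was used.

One reading disagreed: after the first pull, the automatic orange centre read 4.5 mm instead of 2.2 mm because the pointer was covering part of the mark. I used the earlier clear measurement and the mark's edges instead. The very first move calls were refused for missing keys, and nothing moved.

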